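Ready the bench scale after transport and set the check weight on it

ROBOT

A 7-joint arm with a two-finger parallel gripper is mounted at the origin on a cart in front of the work surface, level with it; the furniture and walls round the work are solid. World frame = base frame: x ahead of the robot, y to its left, z up, the work surface at z = 0. Lengths are in mm, angles in degrees, forces in N, time in s.
With the tool pointing down it reaches from about 425 to 825 mm from the base axis. Payload 3.6 kg.
Tool frame: the origin (TCP) lies at the very end of the fingers, on their centre line; the grasp point (between the pads) lies 19 mm behind it; z points along the fingers, y is the line along which they close (so a half turn about z gives the same grasp; the last joint's range is limited). The gripper opens to 85 mm and grips with 20 to 120 N. Pads are 22 mm wide; open, the fingers measure 114 mm over their backs; the gripper's body (76 mm by 85 mm) begins 54 mm behind the grasp point. The pads swing forward as they close: fully open they stand 13 mm farther back than shut.
Start: joints at [-69.528, 35.231, -0.722, 81.555, 0.464, 63.22, -2.315], TCP at [243.356, 602.695, 231.297] pointing down, gripper open.
Joint ranges: [-178.69, 178.69], [-17.37, 117.87], [-77.05, 75.6], [15.02, 138.74], [-78.02, 258.01], [0.78, 113.62], [-162.83, 162.83]. Speed limits (degrees/s): [159.86, 159.86, 180, 180, 180, 180, 180].

INTERFACE

Orientations are given as a 3x3 rotation matrix whose columns are the frame's x, y, z axes.
In Python, from plant import state, snapshot, camera_params, close_job gives the robot as it stands. The module is installed in compiled form; this text tells all that it offers.
- The arm moves only by the tool play_rows, never from a script. Its argument "series" is text: rows parted by semicolons, each of 6 numbers parted by spaces: the shift along the tool's x, y, z in mm, then the turn, a rotation vector about the tool's x, y, z in rad. In form: dx dy dz ax ay az; .... A call has 1 to 12 rows; each row is the pose to reach, as a shift and turn from the pose commanded when the call began, along the tool's axes at that moment; what a row does not reach only later rows make up. A row lasts 1/8 s, in which the tool goes at most 62.5 mm and 10.7 degrees, less where a joint would pass 70% of its speed; a pose out of reach is approached as far as the arm can. A call with a gripper value outside its range is refused whole. "claw" is the finger opening in mm, from 0 to 85.4, set as the call begins (left out, the last holds). The fingers move at their own pace and stop on an object; the grip force is fixed at half the most. Time passes only in rows, so rows that repeat a pose let the fingers close. It gives the time, the measured TCP pose, the force, the opening and the grip force at its end, in the units of the state.
- state(): the state, without advancing time (a new reading comes with each control period).
- snapshot(name): name is "scene" or "side" or "wrist"; returns the picture (400x640x3 uint8, red, green, blue); there is no depth.
- camera_params(name): a dict with "K" (3x3 intrinsics, pixels), "R" (3x3) and "t" (3): a world point X has camera coordinates R X + t. Camera axes: x right, y down, z forward; pixel columns grow to the right and rows downward; lengths in mm; the calibration is good to about 2 mm. A picture is of the moment at which its call begins: read the wrist's pose just before it. camera_params takes no time and is no camera call; for the wrist camera it gives the pose at the moment of the call.
- close_job(): hands the job in; it is judged then, once.
The state is a dict: "time_s": time; "qpos": joint angles; "dq": joint speeds; "tau": joint torques, N m; "eef_pos": TCP position; "tcp_rot": TCP orientation; "force": force on the tool from outside, world axes, zero at the start; "ft_torque": the same for the moment, N m; "width": finger opening in mm; "grasp_force": force on a finger pad.
Only numpy, scipy, OpenCV 4.12 (cv2) and the standard library are available. Lean on these libraries where they do the work, as an engineer would, in place of code of your own. Each camera call takes 0.05 s, during which the arm holds its last target. There are 200 camera calls.

TASK

The bench scale has just been delivered in its transport lock. Unscrew every knurled nut that is on its studs, without forcing the threads, and put the nuts in the grey parts tray, then turn the round cover anticlockwise until it comes free of its bayonet ring, lift it off and lay it down flat on the bare table, handle up, well away from the scale. Finally stand the larger check weight upright in the middle of the weighing pan, and do not disturb the smaller check weight, the dropper bottle or the marker.

Things in the scene. Friction and masses are not known exactly. Their poses are not given: they have to be found in the camera images.
- scale: Bench scale, fixed grey box 210 x 210 mm, top 30 mm above the table; origin on the table under its centre, x to its back (the display strip is on the -x face). On top, a bayonet ring round the centre: outside diameter 114 mm, top 46 mm above the table, inward lips leaving an 86 mm opening, two slots in the lips on the +x and -x sides; the weighing pan lies inside it.
- pan (a point): Centre of the top of the round steel weighing pan, 68 mm in diameter, 38 mm above the table (8 mm below the top of the ring round it); hidden under the cover at first.
- stud_a (a point): Axis of the scale's stud a (on its +y side, 90 deg), at the height where a screwed-down nut's underside sits, 51 mm above the table. The stud, 18 mm over its thread, rises 17 mm above this point, 74 mm from the scale's centre. A nut is free after about 3/4 turn (4.2 to 5.2 rad), risen about 6.5 mm (more turning does no harm); lift it 20 mm more to clear.
- stud_b (a point): Axis of the scale's stud b (at 210 deg from its x axis towards y), at the height where a screwed-down nut's underside sits, 51 mm above the table. The stud, 18 mm over its thread, rises 17 mm above this point, 74 mm from the scale's centre. A nut is free after about 3/4 turn (4.2 to 5.2 rad), risen about 6.5 mm (more turning does no harm); lift it 20 mm more to clear.
- stud_c (a point): Axis of the scale's stud c (at 330 deg), at the height where a screwed-down nut's underside sits, 51 mm above the table. The stud, 18 mm over its thread, rises 17 mm above this point, 74 mm from the scale's centre. A nut is free after about 3/4 turn (4.2 to 5.2 rad), risen about 6.5 mm (more turning does no harm); lift it 20 mm more to clear.
- nut_a: Knurled brass nut: ring 36 mm across, 30 mm high, 21 mm bore, z up; origin at the centre of its underside. May be absent. Starts screwed down on stud_a, underside 51 mm above the table, overhanging the cover's rim by 6 mm. Right-hand thread: seen from above turn it anticlockwise, in several grips; it climbs 8.5 mm a turn (1 mm play) and stays where let go. 0.09 kg.
- nut_b: Knurled brass nut: ring 36 mm across, 30 mm high, 21 mm bore, z up; origin at the centre of its underside. May be absent. Starts screwed down on stud_b, underside 51 mm above the table, overhanging the cover's rim by 6 mm. Right-hand thread: seen from above turn it anticlockwise, in several grips; it climbs 8.5 mm a turn (1 mm play) and stays where let go. 0.09 kg.
- nut_c: Knurled brass nut: ring 36 mm across, 30 mm high, 21 mm bore, z up; origin at the centre of its underside. May be absent. Starts screwed down on stud_c, underside 51 mm above the table, overhanging the cover's rim by 6 mm. Right-hand thread: seen from above turn it anticlockwise, in several grips; it climbs 8.5 mm a turn (1 mm play) and stays where let go. 0.09 kg.
- cover: Dark steel bayonet cover: flange 124 mm across, 12 to 16 mm above its origin, on four legs (origin level with their feet: 34 mm above the table when locked). Black bar handle on top, 44 mm along its x, 12 mm wide, from 16 to 46 mm. Starts with x 40 to 75 deg clockwise of the scale's x; free when x is within 5 deg of the scale's x; a stop lies about 5 deg farther. Lift 14 mm or more. 0.3 kg, turns easily.
- tray: Grey open parts tray, loose, 0.8 kg, 170 mm (its x) by 130 mm (its y) outside, 24 mm high, walls 3 mm; origin at the centre of its underside.
- weight_500: The larger check weight: plain light metal cylinder 38 mm in diameter with a narrower neck and a knob on top, 62 mm high in all; straight body from 0 to about 38 mm. Origin at the centre of its underside. 0.5 kg. To go on the pan.
- weight_200: The smaller check weight, same shape in brass, 29 mm in diameter and 46 mm high; leave alone. Origin at the centre of its underside.
- acid_22: Bystander: brown dropper bottle 29 mm in diameter, 81 mm high, loose; leave alone. Origin at the centre of its underside.
- marker: Bystander: marker pen 138 mm long, 18 mm thick, lying along its y axis, loose; leave alone. Origin under its middle.
Things that resemble listed ones, but are neither listed nor needed, are in the scene too. Leave any black look-alike of the nut_c alone.

How it is judged (in metres and radians):
On the way, in this order (a step that is already met when the one before it is completed fails the run):
1. every nut is off its stud (horizontal distance between nut_a and stud_a above 0.04 m and horizontal distance between nut_b and stud_b above 0.04 m and horizontal distance between nut_c and stud_c above 0.04 m), for 0.2 s.
2. the cover is off the scale (horizontal distance between cover and scale above 0.15 m), for 0.2 s.
3. the larger check weight stands on the pan (horizontal distance between weight_500 and pan below 0.014 m and z of weight_500 in the frame of pan below 0.005 m), for 0.2 s.
At the end, for the whole second after the job is handed in: Nuts at rest inside the tray walls; cover flat on the table, handle up (tilt under 0.12 rad, underside under 12 mm high), centre over 150 mm from the scale centre; larger check weight upright on the pan within 14 mm of its centre; all at rest (all of step 3 and x of nut_a in the frame of tray between -0.085 and 0.085 m and y of nut_a in the frame of tray between -0.065 and 0.065 m and height (world z) of each of nut_a, nut_b, nut_c below 0.06 m and linear speed of each of nut_a, nut_b, nut_c, cover below 0.03 m/s and x of nut_b in the frame of tray between -0.085 and 0.085 m and y of nut_b in the frame of tray between -0.065 and 0.065 m and x of nut_c in the frame of tray between -0.085 and 0.085 m and y of nut_c in the frame of tray between -0.065 and 0.065 m and horizontal distance between cover and scale above 0.15 m and height (world z) of cover below 0.012 m and angle between cover's own z axis and vertical below 0.12 rad and z of weight_500 in the frame of pan above -0.005 m and angle between weight_500's own z axis and vertical below 0.1 rad and linear speed of weight_500 below 0.02 m/s); the robot touches nothing.
It fails at once if a nut is forced: it and the scale press on one another with over 60 N (contact force between any of nut_a, nut_b, nut_c and scale above 60 N).
It fails at once if the smaller check weight, the dropper bottle or the marker is moved by more than 30 mm (distance of any of weight_200, acid_22, marker from where it was at the start of the episode above 0.03 m).
Of nut_a, nut_b, nut_c only 2 to 3 are there at a start; the rules pass over those that are not, and their reading is None.
At some moment in a run one of tray may be knocked a few centimetres aside while the robot is not near it.
Once in a run the grip may slacken for a moment while it holds something.
It also fails if it takes over 210 s, if anything falls off the work surface, if the arm or the gripper's body presses on something with over 40 N, if the wrist force passes 120 N, or if a joint passes its speed limit or range.

## Working session

There is one attempt and no reset: what is moved stays moved. The work goes in short steps, Python scripts to look and compute and a tool call to move; the robot and the scene stay as the last step left them, time stands still between calls to the robot, and variables do not carry over. Pictures are saved under pics/ and viewed, at most 14 in all, crops included, and the job is handed in when it is done.

Besides the shell and the picture viewer there is one more tool, called after ">>>" in YAML: its name, and indented under it one key for each argument. play_rows: Moves the arm, as the interface text tells. Its arguments: {"type":"object","properties":{"series":{"type":"string"},"claw":{"type":"number"}},"required":["series"]}

```bash
mkdir -p pics; ls; cat > h.py <<'E'
import numpy as np,cv2
from plant import state,snapshot,camera_params,close_job
def snap(n,f,crop=None,s=1):
    p=camera_params(n);im=snapshot(n)
    np.savez('pics/'+f+'.npz',im=im,**{k:np.array(p[k]) for k in 'KRt'})
    o=im if crop is None else im[crop[1]:crop[3],crop[0]:crop[2]]
    cv2.imwrite('pics/'+f+'.png',cv2.resize(o[...,::-1],None,fx=s,fy=s,interpolation=cv2.INTER_CUBIC))
def ray(f,u,v,z):
    d=np.load('pics/'+f+'.npz');K,R,t=d['K'],d['R'],d['t']
    c=-R.T@t; r=R.T@np.linalg.inv(K)@np.array([u,v,1.])
    return c+r*(z-c[2])/r[2]
def proj(f,X):
    d=np.load('pics/'+f+'.npz');p=d['K']@(d['R']@np.array(X,float)+d['t'].ravel());return p[:2]/p[2]
E
python3 - <<'E'
from h import *
np.set_printoptions(precision=3,suppress=True)
for n in('scene','side','wrist'):
    snap(n,n+'0'); p=camera_params(n);R=np.array(p['R']);print(n,-R.T@np.array(p['t']).ravel(),R[2],p['K'][0][0])
s=state();print(s['eef_pos'],s['tcp_rot'],s['width'],s['time_s'])
a=cv2.imread('pics/scene0.png');b=cv2.imread('pics/side0.png')
E
```

```text
pics
scene [1463.194  434.463  662.051] [-0.755 -0.419 -0.505] 430.6398909380987
side [640.909 886.888 740.652] [-0.022 -0.822 -0.568] 373.46903353816657
wrist [172.059 631.228 372.891] [ 0.275 -0.113 -0.955] 333.43526958946256
[243.167 602.159 230.386] [[-0.927  0.374 -0.001]
 [ 0.374  0.927 -0.002]
 [-0.    -0.002 -1.   ]] 85.23975308231843 0.15
```

View pics/scene0.png

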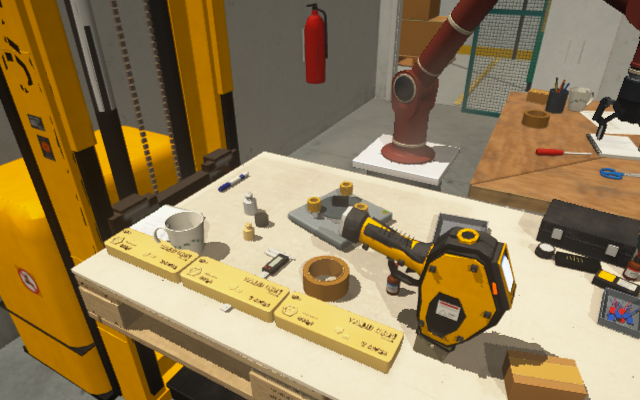

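View pics/side0.png

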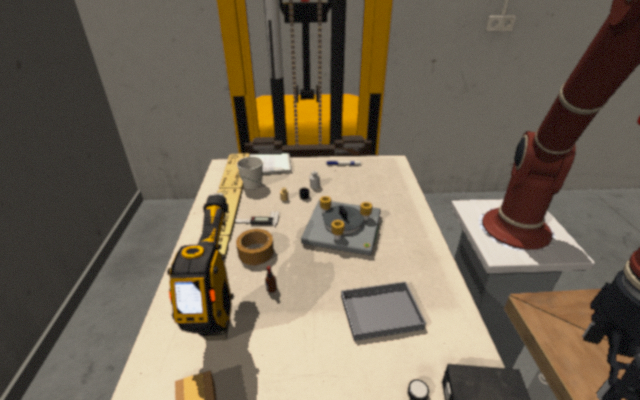

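Side view: three brass nuts at (325,203), (366,209) and (338,228), the tray at (383,311), the large weight at (315,182), the small one at (284,196), the black look-alike at (304,193) and the bottle at (271,282).

```bash
python3 - <<'E'
from h import *
np.set_printoptions(precision=0,suppress=True)
for n,u,v,z in [('nutL',325,199,81),('nutR',366,205,81),('nutF',338,223,81),('w500',315,187,5),('w200',284,200,5),('blk',304,198,5),('bottle',271,290,5),('blackthing',262,220,5),('pen',343,163,5),('roll',255,237,50),
 ('t1',342,290,24),('t2',404,285,24),('t3',424,325,24),('t4',353,338,24),('s1',320,202,30),('s2',382,208,30),('s3',303,240,30),('s4',374,254,30),('handle',344,211,80),('drill',213,210,60)]:
    print(n,ray('side0',u,v,z))
for n,u,v,z in [('nutL',314,201,81),('nutR',346,184,81),('w500',250,212,5),('w200',249,238,5),('pen',233,182,5),('drilltip',352,222,100),('blk',261,225,5)]:
    print(n,ray('scene0',u,v,z))
E
```

```text
nutL [591. -63.  81.]
nutR [469. -26.  81.]
nutF [560.  58.  81.]
w500 [ 618. -250.    5.]
w200 [ 727. -172.    5.]
blk [ 658. -182.    5.]
bottle [743. 230.   5.]
blackthing [793. -63.   5.]
pen [ 501. -423.    5.]
roll [796.  73.  50.]
t1 [564. 254.  24.]
t2 [406. 243.  24.]
t3 [388. 363.  24.]
t4 [552. 391.  24.]
s1 [ 605. -120.   30.]
s2 [406. -78.  30.]
s3 [661.  68.  30.]
s4 [466. 134.  30.]
handle [538.  -0.  80.]
drill [937. -48.  60.]
nutL [601. -64.  81.]
nutR [473. -31.  81.]
w500 [ 631. -261.    5.]
w200 [ 738. -184.    5.]
pen [ 507. -424.    5.]
drilltip [673.  82. 100.]
blk [ 672. -193.    5.]
```

```bash
cat >> h.py <<'E'
from scipy.spatial.transform import Rotation as Ro
def to(x,y,z,yaw=None,dyaw=None):
    """yaw: azimuth (deg) of tool x; tool down. prints row for play_rows"""
    s=state();R=np.array(s['tcp_rot']);p=np.array(s['eef_pos'])
    y0=np.degrees(np.arctan2(R[1,0],R[0,0]))
    if yaw is None: yaw=y0+(dyaw or 0)
    c,q=np.cos(np.radians(yaw)),np.sin(np.radians(yaw))
    T=np.array([[c,q,0],[q,-c,0],[0,0,-1.]])
    d=R.T@(np.array([x,y,z])-p);w=Ro.from_matrix(R.T@T).as_rotvec()
    print('t%.1f'%s['time_s'],'pos',p.round(1),'yaw %.1f q7 %.1f w %.1f F'%(y0,s['qpos'][6],s['width']),np.round(s['force'],1),'ROW',d.round(1),w.round(3),'rows>=%.1f'%max(np.linalg.norm(d)/62.5,np.linalg.norm(w)/.187))
E
python3 -c "
from h import *
to(520,-10,330,90)"
```

```text
t0.1 pos [243.2 602.2 230.4] yaw 158.0 q7 -2.3 w 85.2 F [ 0.2 -0.6  0.4] ROW [-485.9 -464.2  -98.7] [-2.000e-03  1.000e-03  1.187e+00] rows>=10.9
```

>>> play_rows:
  series: "-40 -40 -50 0 0 0.1; -100 -100 -98 0 0 0.25; -200 -190 -98 0 0 0.5; -300 -285 -98 0 0 0.75; -400 -380 -98 0 0 1.0; -486 -464 -98 0 0 1.187; -486 -464 -98 0 0 1.187; -486 -464 -98 0 0 1.187; -486 -464 -98 0 0 1.187; -486 -464 -98 0 0 1.187; -486 -464 -98 0 0 1.187; -486 -464 -98 0 0 1.187"

```text
time_s: 1.65
eef_pos: [520.8, -15.5, 329.4]
tcp_rot: [[0.01, 1.0, 0.0], [1.0, -0.01, -0.003], [-0.003, 0.0, -1.0]]
force: [-0.1, -0.1, -0.4]
width: 85.7
grasp_force: 0.0
```

```bash
python3 -c "
from h import *
to(520,-10,330,90)
snap('wrist','w1')"
```

```text
t1.6 pos [520.8 -15.5 329.4] yaw 89.4 q7 9.1 w 85.7 F [-0.1 -0.1 -0.4] ROW [ 5.5 -0.9 -0.7] [ 0.     0.003 -0.01 ] rows>=0.1
```

View pics/w1.png

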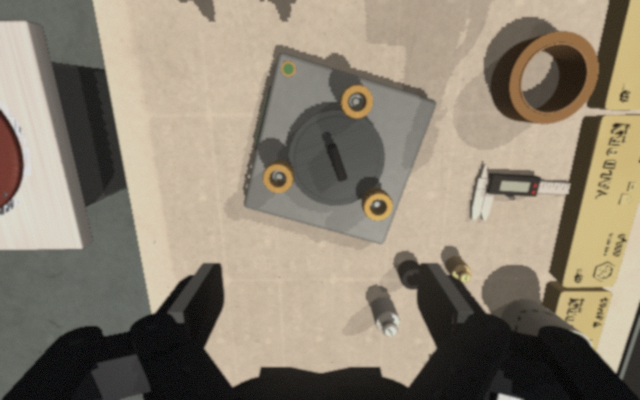

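The wrist view shows the nut tops at (357,101), (278,178) and (378,206), and the handle from (328,133) to (342,178). The large weight's knob is at (390,328), the small weight is at (460,270) and the black nut at (407,268).

```bash
cat >> h.py <<'E'
from scipy.optimize import least_squares
def fit(f,pts,z=81):
    W=[ray(f,u,v,z)[:2] for u,v in pts]
    def r(q):
        return np.concatenate([q[:2]+74*np.array([np.cos(np.radians(a+q[2])),np.sin(np.radians(a+q[2]))])-w for a,w in zip((90,210,330),W)])
    o=least_squares(r,[542,-11,-15]);return np.array(W),o.x,o.fun
def yel(im):
    h=cv2.cvtColor(im,cv2.COLOR_RGB2HSV);return ((h[...,0]>8)&(h[...,0]<28)&(h[...,1]>130)&(h[...,2]>90)).astype(np.uint8)
E
python3 - <<'E'
from h import *
np.set_printoptions(precision=1,suppress=True)
im=np.load('pics/w1.npz')['im'];m=yel(im);P=[]
for u,v in [(357,101),(278,178),(378,206)]:
    k=np.zeros_like(m);k[v-20:v+21,u-20:u+21]=1
    c=np.argwhere(m*k); (x,y),r=cv2.minEnclosingCircle(c[:,::-1].astype(np.float32)); print(x,y,r,len(c));P.append((x,y))
W,q,e=fit('w1',P);print(W,q,e)
print('handle',ray('w1',328,133,80),ray('w1',342,178,80))
print('w500 knob',ray('w1',390,328,60),'w200',ray('w1',462,274,44),'blk',ray('w1',407,262,30))
print('tray?')
q0=q
for a in(90,210,330): print(q[:2]+74*np.array([np.cos(np.radians(a+q[2])),np.sin(np.radians(a+q[2]))]))
E
```

```text
356.0 101.08064270019531 16.080745697021484 489
277.95489501953125 176.943603515625 14.350370407104492 398
377.23077392578125 205.0 13.381174087524414 317
[[560.8  57.9]
 [469.3 -28.2]
 [589.7 -64.6]] [540.  -11.6 -16.8] [ 0.5  1.3 -1.4 -0.4  0.9 -0.9]
handle [529.4  22.9  80. ] [546.1 -30.4  80. ]
w500 knob [ 620.1 -261.2   60. ] w200 [ 722.7 -182.2   44. ] blk [ 646.2 -169.6   30. ]
tray?
[561.3  59.2]
[467.9 -28.6]
[590.6 -65.6]
```

```bash
python3 -c "
from h import *
to(561,58.5,160,-40)"
```

```text
t1.7 pos [520.8 -13.7 329.1] yaw 89.6 q7 9.0 w 85.4 F [-0.  -1.3 -0.2] ROW [ 72.9  39.7 169. ] [3.000e-03 1.000e-03 2.262e+00] rows>=12.1
```

>>> play_rows:
  series: "10 6 30 0 0 0.18; 20 12 60 0 0 0.36; 40 20 100 0 0 0.54; 60 30 140 0 0 0.72; 73 39.7 169 0 0 0.9; 73 39.7 169 0 0 1.08; 73 39.7 169 0 0 1.26; 73 39.7 169 0 0 1.44; 73 39.7 169 0 0 1.62; 73 39.7 169 0 0 1.8; 73 39.7 169 0 0 1.98; 73 39.7 169 0 0 2.16"
  claw: 56

```text
time_s: 3.2
eef_pos: [559.1, 66.5, 159.6]
tcp_rot: [[0.83, -0.558, -0.002], [-0.558, -0.83, 0.002], [-0.003, -0.001, -1.0]]
force: [0.5, -0.2, 0.2]
width: 56.0
grasp_force: 0.0
```

```bash
python3 - <<'E'
from h import *
to(561,58.5,56,-40)
snap('wrist','w2')
im=np.load('pics/w2.npz')['im']
E
```

```text
t3.2 pos [559.1  66.5 159.6] yaw -33.9 q7 -93.3 w 56.0 F [ 0.5 -0.2  0.2] ROW [  6.3   5.7 103.6] [-0.001  0.003  0.107] rows>=1.7
```

View pics/w2.png

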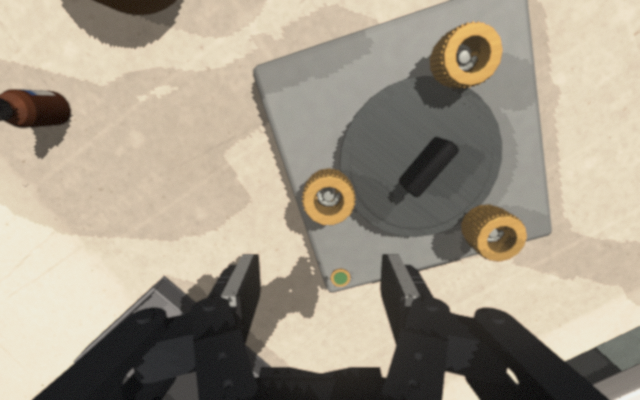

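The wrist view from closer shows the tops of nut a at (329,197), nut b at (497,232) and nut c at (470,55).

```bash
python3 - <<'E'
from h import *
np.set_printoptions(precision=1,suppress=True)
im=np.load('pics/w2.npz')['im']
g=cv2.cvtColor(im,cv2.COLOR_RGB2HSV)
# bright top ring: ellipse fits
m=((g[...,0]>8)&(g[...,0]<28)&(g[...,1]>120)&(g[...,2]>175)).astype(np.uint8)
P=[]
for u,v in [(331,197),(500,235),(474,53)]:
    k=np.zeros_like(m);cv2.circle(k,(u,v),36,1,-1)
    c,_=cv2.findContours(cv2.morphologyEx(m*k,cv2.MORPH_OPEN,np.ones((3,3))),cv2.RETR_EXTERNAL,cv2.CHAIN_APPROX_NONE)
    c=max(c,key=cv2.contourArea);e=cv2.fitEllipse(cv2.convexHull(c));P.append(e[0]);print(e)
    cv2.ellipse(im,e,(0,0,255),1)
cv2.imwrite('pics/w2e.png',im[...,::-1])
W,q,e=fit('w2',P);print(W,q,e)
s=state();print(np.array(s['eef_pos']))
print('tcp pix',proj('w2',s['eef_pos']))
E
```

```text
((328.48736572265625, 199.8474578857422), (47.68193435668945, 50.08378219604492), 79.29096984863281)
((501.4339599609375, 237.74229431152344), (41.49119186401367, 49.771156311035156), 59.03413009643555)
((472.48309326171875, 52.92828369140625), (55.21440505981445, 63.18455123901367), 26.874723434448242)
[[562.8  56.9]
 [469.8 -30.6]
 [592.  -67.3]] [541.5 -13.7 -16.8] [ 0.   0.3 -0.3 -0.   0.3 -0.3]
[559.1  66.7 159.3]
tcp pix [319.5 265.2]
```

View pics/w2e.png

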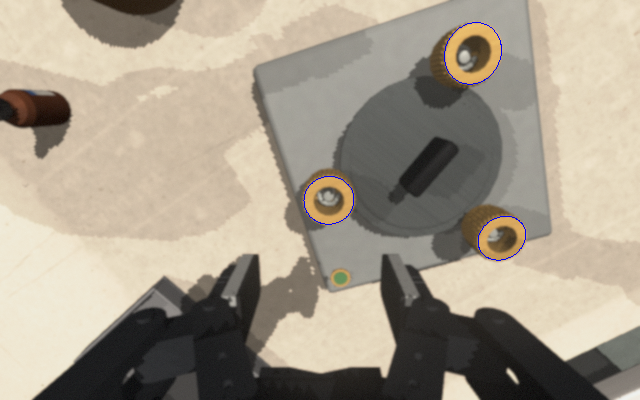

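```bash
python3 - <<'E'
from h import *
to(562.4,57.6,57,-50)
E
```

```text
t3.2 pos [559.1  66.7 159.3] yaw -34.1 q7 -93.4 w 56.1 F [ 0.1  0.6 -0.7] ROW [  8.2   5.7 102.3] [0.    0.003 0.278] rows>=1.6
```

>>> play_rows:
  series: "8.2 5.7 20 0 0.003 0.14; 8.2 5.7 40 0 0.003 0.278; 8.2 5.7 60 0 0.003 0.278; 8.2 5.7 75 0 0.003 0.278; 8.2 5.7 90 0 0.003 0.278; 8.2 5.7 102.3 0 0.003 0.278; 8.2 5.7 102.3 0 0.003 0.278; 8.2 5.7 102.3 0 0.003 0.278"

```text
time_s: 4.25
eef_pos: [564.0, 53.9, 58.4]
tcp_rot: [[0.647, -0.763, 0.003], [-0.763, -0.647, -0.002], [0.004, -0.001, -1.0]]
force: [1.0, -0.6, 0.8]
width: 55.9
grasp_force: 0.0
```

>>> play_rows:
  series: "0 0 0 0 0 0; 0 0 0 0 0 0; 0 0 0 0 0 0; 0 0 0 0 0 0; 0 0 0 0 0 0"
  claw: 39

```text
time_s: 4.88
eef_pos: [563.6, 54.2, 58.0]
tcp_rot: [[0.647, -0.762, 0.002], [-0.762, -0.647, -0.002], [0.003, -0.0, -1.0]]
force: [0.1, -0.3, 0.3]
width: 39.6
grasp_force: 0.0
```

```bash
python3 - <<'E'
from h import *
to(562.4,57.6,57,-50)
E
```

```text
t4.9 pos [563.6  54.2  58. ] yaw -49.7 q7 -98.2 w 39.6 F [ 0.1 -0.3  0.3] ROW [-3.4 -1.2  1. ] [-0.    -0.003  0.006] rows>=0.1
```

>>> play_rows:
  series: "-3.4 -1.2 1 0 0 0; -3.4 -1.2 1 0 0 0; -3.4 -1.2 1 0 0 0; -3.4 -1.2 1 0 0 0"

```text
time_s: 5.38
eef_pos: [562.4, 57.5, 57.0]
tcp_rot: [[0.647, -0.763, 0.002], [-0.763, -0.647, -0.002], [0.003, -0.0, -1.0]]
force: [-0.0, -0.2, -0.2]
width: 38.7
grasp_force: 0.0
```

```bash
python3 - <<'E'
from h import *
np.set_printoptions(precision=1,suppress=True)
to(562.4,57.6,57,-50)
snap('wrist','w3')
print(proj('w3',(562.4,57.6,81)))
E
```

```text
t5.4 pos [562.4  57.5  57. ] yaw -49.7 q7 -98.4 w 38.7 F [-0.  -0.2 -0.2] ROW [-0.1 -0.1  0. ] [-0. -0.  0.] rows>=0.0
[319.  293.4]
```

View pics/w3.png

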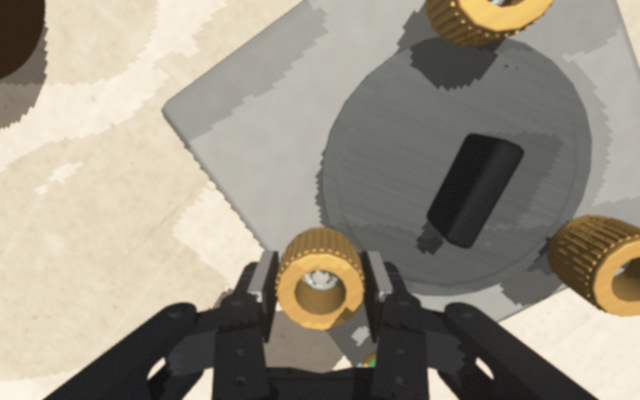

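The nut sits centred between the pads, with its top ring centre at about (320,292) against a predicted (319,293). I'll close on it.

>>> play_rows:
  series: "0 0 0 0 0 0; 0 0 0 0 0 0; 0 0 0 0 0 0; 0 0 0 0 0 0"
  claw: 28

```text
time_s: 5.92
eef_pos: [562.6, 57.4, 57.3]
tcp_rot: [[0.647, -0.763, 0.003], [-0.763, -0.647, -0.002], [0.003, -0.001, -1.0]]
force: [-0.2, 0.7, 3.2]
width: 33.1
grasp_force: 59.4
```

>>> play_rows:
  series: "0 0 -0.1 0 0 -0.08; 0 0 -0.2 0 0 -0.16; 0 0 -0.3 0 0 -0.24; 0 0 -0.4 0 0 -0.32; 0 0 -0.4 0 0 -0.32"

```text
time_s: 6.55
eef_pos: [562.3, 57.6, 57.3]
tcp_rot: [[0.854, -0.521, 0.002], [-0.521, -0.854, -0.002], [0.003, 0.0, -1.0]]
force: [0.2, -1.0, 1.2]
width: 32.8
grasp_force: 59.5
```

```bash
python3 - <<'E'
from h import *
s=state();print(s['grasp_force'],s['ft_torque'])
to(562.4,57.6,57.4)
E
```

```text
59.4864471629262 [-0.03599509 -0.00630927  0.06557814]
t6.5 pos [562.3  57.6  57.3] yaw -31.4 q7 -83.4 w 32.8 F [ 0.2 -1.   1.2] ROW [ 0.1 -0.1 -0.1] [ 0.    -0.003 -0.   ] rows>=0.0
```

>>> play_rows:
  series: "0 0 -0.24 0 0 -0.18; 0 0 -0.49 0 0 -0.36; 0 0 -0.73 0 0 -0.54; 0 0 -0.97 0 0 -0.72; 0 0 -1.22 0 0 -0.9; 0 0 -1.46 0 0 -1.08; 0 0 -1.7 0 0 -1.26; 0 0 -1.95 0 0 -1.44; 0 0 -2.19 0 0 -1.62; 0 0 -2.43 0 0 -1.8; 0 0 -2.68 0 0 -1.98; 0 0 -2.92 0 0 -2.16"

```text
time_s: 8.05
eef_pos: [562.6, 56.9, 60.1]
tcp_rot: [[-0.046, 0.999, 0.003], [0.999, 0.046, -0.003], [-0.003, 0.002, -1.0]]
force: [0.4, -1.0, 0.7]
width: 33.0
grasp_force: 59.5
```

>>> play_rows:
  series: "0 0 -0.24 0 0 -0.18; 0 0 -0.49 0 0 -0.36; 0 0 -0.73 0 0 -0.54; 0 0 -0.97 0 0 -0.72; 0 0 -1.22 0 0 -0.9; 0 0 -1.46 0 0 -1.08; 0 0 -1.7 0 0 -1.26; 0 0 -1.95 0 0 -1.44; 0 0 -2.19 0 0 -1.62; 0 0 -2.3 0 0 -1.7; 0 0 -2.3 0 0 -1.7"

```text
time_s: 9.43
eef_pos: [562.5, 57.1, 62.4]
tcp_rot: [[-0.986, -0.168, 0.002], [-0.168, 0.986, -0.002], [-0.002, -0.003, -1.0]]
force: [1.0, 0.3, 0.6]
width: 32.8
grasp_force: 59.6
```

```bash
python3 - <<'E'
from h import *
to(562.4,57.6,63)
E
```

```text
t9.4 pos [562.5  57.1  62.4] yaw -170.3 q7 77.9 w 32.8 F [1.  0.3 0.6] ROW [ 0.1  0.5 -0.6] [-0.003  0.002 -0.   ] rows>=0.0
```

>>> play_rows:
  series: "0 0 -0.24 0 0 -0.18; 0 0 -0.49 0 0 -0.36; 0 0 -0.73 0 0 -0.54; 0 0 -0.97 0 0 -0.72; 0 0 -1.22 0 0 -0.9; 0 0 -1.46 0 0 -1.08; 0 0 -1.5 0 0 -1.2; 0 0 -1.5 0 0 -1.2"

```text
time_s: 10.42
eef_pos: [562.4, 57.4, 64.0]
tcp_rot: [[-0.201, -0.979, 0.002], [-0.979, 0.201, -0.002], [0.002, -0.002, -1.0]]
force: [-0.2, -0.2, 0.9]
width: 32.8
grasp_force: 59.7
```

>>> play_rows:
  series: "0 0 -2 0 0 0; 0 0 -4 0 0 0; 0 0 -7 0 0 0; 0 0 -10 0 0 0; 0 0 -10 0 0 0"

```text
time_s: 11.05
eef_pos: [562.4, 57.6, 74.4]
tcp_rot: [[-0.198, -0.98, 0.003], [-0.98, 0.198, -0.002], [0.001, -0.003, -1.0]]
force: [0.2, -0.1, -1.4]
width: 32.6
grasp_force: 59.6
```

```bash
python3 - <<'E'
from h import *
to(562.4,57.6,63)
E
```

```text
t11.1 pos [562.4  57.6  74.4] yaw -101.4 q7 129.7 w 32.6 F [ 0.2 -0.1 -1.4] ROW [ 0.   0.1 11.4] [-0.003 -0.001  0.   ] rows>=0.2
```

```bash
python3 - <<'E'
from h import *
to(520,300,230,-173)
E
```

```text
t11.1 pos [562.4  57.6  74.4] yaw -101.4 q7 129.7 w 32.6 F [ 0.2 -0.1 -1.4] ROW [-228.9   89.2 -156.2] [-4.000e-03  1.000e-03  1.249e+00] rows>=6.7
```

>>> play_rows:
  series: "0 0 -50 0 0 0; 0 0 -100 0 0 0.15; -40 15 -156 0 0 0.3; -80 30 -156 0 0 0.45; -130 50 -156 0 0 0.62; -180 70 -156 0 0 0.8; -229 89 -156 0 0 0.97; -229 89 -156 0 0 1.14; -229 89 -156 0 0 1.25; -229 89 -156 0 0 1.25; -229 89 -156 0 0 1.25"

```text
time_s: 12.42
eef_pos: [520.0, 299.8, 229.4]
tcp_rot: [[-0.992, -0.122, 0.002], [-0.122, 0.992, -0.002], [-0.002, -0.002, -1.0]]
force: [0.0, 0.5, -1.2]
width: 32.8
grasp_force: 60.0
```

```bash
cat >> h.py <<'E'
def trayfind(f,z=3,thr=None):
    pass
E
python3 - <<'E'
from h import *
to(478,313,150,-173)
snap('wrist','w4')
E
```

```text
t12.4 pos [520.  299.8 229.4] yaw -173.0 q7 53.8 w 32.8 F [ 0.   0.5 -1.2] ROW [40.2 18.4 79.3] [-0.002  0.002  0.   ] rows>=1.5
```

View pics/w4.png

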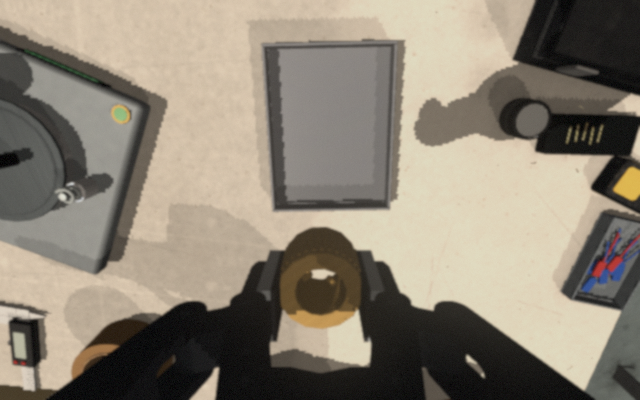

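The tray's rim corners are at (264,43), (404,41), (390,209) and (275,209). The nut is held.

```bash
python3 - <<'E'
from h import *
np.set_printoptions(precision=1,suppress=True)
P=[ray('w4',u,v,24)[:2] for u,v in [(264,43),(404,41),(390,209),(275,209)]]
print(P); c=np.mean(P,0);d=P[3]-P[0]+P[2]-P[1];a=np.arctan2(d[1],d[0]);print(c,np.degrees(a))
x=np.array([np.cos(a),np.sin(a)])
for k in(-50,0,50): print(k,c+k*x)
to(*(c+50*x),17,np.degrees(a)-180)
E
```

```text
[array([399.8, 231.5]), array([381.8, 363.1]), array([548.7, 380.9]), array([564.2, 255.5])]
[473.6 307.8] 7.201208218919616
-50 [424.  301.5]
0 [473.6 307.8]
50 [523.2 314. ]
t12.5 pos [520.1 299.8 229.5] yaw -173.0 q7 53.8 w 33.0 F [ 0.2 -0.3 -1.2] ROW [ -4.5  14.3 212.4] [-0.  0. -0.] rows>=3.4
```

>>> play_rows:
  series: "-4.5 14.3 50 0 0 0; -4.5 14.3 100 0 0 0; -4.5 14.3 150 0 0 0; -4.5 14.3 190 0 0 0; -4.5 14.3 210 0 0 0; -4.5 14.3 217 0 0 0; -4.5 14.3 217 0 0 0; -4.5 14.3 217 0 0 0"

```text
time_s: 13.48
eef_pos: [524.2, 314.9, 13.8]
tcp_rot: [[-0.993, -0.121, 0.004], [-0.121, 0.993, -0.0], [-0.004, -0.001, -1.0]]
force: [0.5, 0.7, -0.9]
width: 33.0
grasp_force: 60.0
```

>>> play_rows:
  series: "0 0 0 0 0 0; 0 0 0 0 0 0; 0 0 0 0 0 0; 0 0 0 0 0 0; 0 0 -30 0 0 0; 0 0 -90 0 0 0; 0 0 -130 0 0 0; 0 0 -150 0 0 0; 0 0 -150 0 0 0"
  claw: 56

```text
time_s: 14.6
eef_pos: [523.8, 315.3, 164.3]
tcp_rot: [[-0.993, -0.121, 0.006], [-0.121, 0.993, 0.0], [-0.006, -0.0, -1.0]]
force: [-0.5, 0.3, -0.8]
width: 56.1
grasp_force: 0.0
```

```bash
python3 - <<'E'
from h import *
to(469.3,-29.3,160,-120)
to(469.3,-29.3,160,-300)
E
```

```text
t14.6 pos [523.8 315.3 164.3] yaw -173.1 q7 51.0 w 56.1 F [-0.5  0.3 -0.8] ROW [  95.8 -335.5    3.9] [-0.003  0.005 -0.926] rows>=5.6
t14.6 pos [523.8 315.3 164.3] yaw -173.1 q7 51.0 w 56.1 F [-0.5  0.3 -0.8] ROW [  95.8 -335.5    3.9] [0.006 0.004 2.216] rows>=11.8
```

>>> play_rows:
  series: "10 -35 0 0 0 0.18; 25 -90 2 0 0 0.36; 40 -140 4 0 0 0.54; 55 -190 4 0 0 0.72; 70 -245 4 0 0 0.9; 85 -300 4 0 0 1.08; 95.8 -336 4 0 0 1.26; 95.8 -336 4 0 0 1.44; 95.8 -336 4 0 0 1.62; 95.8 -336 4 0 0 1.8; 95.8 -336 4 0 0 1.98; 95.8 -336 4 0 0 2.16"

```text
time_s: 16.1
eef_pos: [467.5, -30.6, 157.7]
tcp_rot: [[0.457, 0.89, -0.001], [0.89, -0.457, -0.003], [-0.003, 0.0, -1.0]]
force: [0.0, 0.6, 0.4]
width: 56.1
grasp_force: 0.0
```

>>> play_rows:
  series: "0 0 0 0 0 0.18; 0 0 0 0 0 0.36; 0 0 0 0 0 0.54; 0 0 0 0 0 0.72; 0 0 0 0 0 0.9; 0 0 0 0 0 1.08; 0 0 0 0 0 1.26; 0 0 0 0 0 1.44; 0 0 0 0 0 1.62; 0 0 0 0 0 1.8; 0 0 0 0 0 1.98; 0 0 0 0 0 1.98"

```text
time_s: 17.6
eef_pos: [467.6, -30.4, 157.9]
tcp_rot: [[0.641, -0.768, -0.001], [-0.768, -0.641, -0.004], [0.002, 0.003, -1.0]]
force: [0.2, -0.6, 0.0]
width: 55.9
grasp_force: 0.0
```

```bash
cat >> h.py <<'E'
def ring(f,X):
    """refine nut centre (x,y) at its top z=81 from picture f, near X"""
    im=np.load('pics/'+f+'.npz')['im'];g=cv2.cvtColor(im,cv2.COLOR_RGB2HSV)
    m=((g[...,0]>8)&(g[...,0]<28)&(g[...,1]>120)&(g[...,2]>175)).astype(np.uint8)
    p=proj(f,(*X,81));q=proj(f,(X[0]+24,X[1],81));k=np.zeros_like(m);cv2.circle(k,tuple(int(a) for a in p),int(np.linalg.norm(p-q)),1,-1)
    c,_=cv2.findContours(cv2.morphologyEx(m*k,cv2.MORPH_OPEN,np.ones((3,3))),cv2.RETR_EXTERNAL,cv2.CHAIN_APPROX_NONE)
    e=cv2.fitEllipse(cv2.convexHull(max(c,key=cv2.contourArea)));print(p,e,ray(f,*e[0],81)[:2])
E
python3 - <<'E'
from h import *
to(469.1,-30.1,57)
snap('wrist','w5')
ring('w5',(469.1,-30.1));ring('w5',(591.8,-67.2))
E
```

```text
t17.6 pos [467.6 -30.4 157.9] yaw -50.1 q7 -102.4 w 55.9 F [ 0.2 -0.6  0. ] ROW [  0.5  -1.6 100.9] [ 0.003 -0.002 -0.   ] rows>=1.6
[317.2620487  211.86867683] ((317.989990234375, 210.99176025390625), (47.09275436401367, 48.98210144042969), 88.97823333740234) [469.12250888 -30.91847718]
[199.27863737  42.64338922] ((200.84515380859375, 42.11224365234375), (56.115272521972656, 63.45893096923828), 159.87661743164062) [591.24292287 -68.04315588]
```

>>> play_rows:
  series: "0.8 -1.3 30 0 0 0; 0.8 -1.3 60 0 0 0; 0.8 -1.3 80 0 0 0; 0.8 -1.3 95 0 0 0; 0.8 -1.3 101 0 0 0; 0.8 -1.3 101 0 0 0; 0.8 -1.3 101 0 0 0; 0.8 -1.3 101 0 0 0"

```text
time_s: 18.65
eef_pos: [470.7, -30.5, 58.6]
tcp_rot: [[0.64, -0.769, 0.003], [-0.769, -0.64, -0.002], [0.004, -0.001, -1.0]]
force: [0.5, 0.6, 0.1]
width: 55.5
grasp_force: 0.0
```

>>> play_rows:
  series: "0 0 0 0 0 0; 0 0 0 0 0 0; 0 0 0 0 0 0; 0 0 0 0 0 0; 0 0 0 0 0 0; 0 0 0 0 0 0"
  claw: 28

```text
time_s: 19.4
eef_pos: [470.6, -30.4, 58.7]
tcp_rot: [[0.639, -0.769, 0.003], [-0.769, -0.639, -0.001], [0.003, -0.001, -1.0]]
force: [0.3, 0.9, 6.2]
width: 33.1
grasp_force: 59.1
```

```bash
python3 - <<'E'
from h import *
to(469.1,-30.5,57)
snap('wrist','w6')
ring('w6',(469.1,-30.5))
E
```

```text
t19.4 pos [470.6 -30.4  58.7] yaw -50.3 q7 -92.3 w 33.1 F [0.3 0.9 6.2] ROW [-0.9  1.2  1.7] [-0.001 -0.003  0.   ] rows>=0.0
[322.12699273 292.90512813] ((318.5289001464844, 290.26605224609375), (74.27699279785156, 79.93083190917969), 66.39385223388672) [471.03339893 -30.5053049 ]
```

>>> play_rows:
  series: "-0.5 0.7 -0.2 0 0 0; -0.5 0.7 -0.24 0 0 -0.09; -0.5 0.7 -0.49 0 0 -0.27; -0.5 0.7 -0.73 0 0 -0.45; -0.5 0.7 -0.97 0 0 -0.63; -0.5 0.7 -1.22 0 0 -0.81; -0.5 0.7 -1.46 0 0 -0.99; -0.5 0.7 -1.7 0 0 -1.17; -0.5 0.7 -1.95 0 0 -1.35; -0.5 0.7 -2.19 0 0 -1.53; -0.5 0.7 -2.43 0 0 -1.71; -0.5 0.7 -2.43 0 0 -1.71"

```text
time_s: 20.95
eef_pos: [469.4, -30.9, 60.5]
tcp_rot: [[0.674, 0.738, 0.002], [0.738, -0.674, -0.002], [0.0, 0.003, -1.0]]
force: [-0.2, 0.2, 0.5]
width: 33.1
grasp_force: 59.6
```

>>> play_rows:
  series: "0 0 -0.24 0 0 -0.18; 0 0 -0.49 0 0 -0.36; 0 0 -0.73 0 0 -0.54; 0 0 -0.97 0 0 -0.72; 0 0 -1.22 0 0 -0.9; 0 0 -1.46 0 0 -1.08; 0 0 -1.7 0 0 -1.26; 0 0 -1.95 0 0 -1.44; 0 0 -2.19 0 0 -1.62; 0 0 -2.43 0 0 -1.8; 0 0 -2.68 0 0 -1.98; 0 0 -2.92 0 0 -2.16"

```text
time_s: 22.45
eef_pos: [468.9, -30.7, 63.2]
tcp_rot: [[-0.989, 0.146, 0.001], [0.146, 0.989, -0.002], [-0.001, -0.002, -1.0]]
force: [-0.7, 0.7, 0.2]
width: 33.2
grasp_force: 59.8
```

```bash
python3 - <<'E'
from h import *
to(470,-30.5,57)
E
```

```text
t22.4 pos [468.9 -30.7  63.2] yaw 171.6 q7 54.0 w 33.2 F [-0.7  0.7  0.2] ROW [-1.   0.3  6.2] [-0.002  0.001 -0.   ] rows>=0.1
```

>>> play_rows:
  series: "0 0 -0.24 0 0 -0.18; 0 0 -0.49 0 0 -0.36; 0 0 -0.73 0 0 -0.54; 0 0 -0.97 0 0 -0.72; 0 0 -1.22 0 0 -0.9; 0 0 -1.46 0 0 -1.08; 0 0 -1.7 0 0 -1.26; 0 0 -1.95 0 0 -1.44; 0 0 -2 0 0 -1.5; 0 0 -2 0 0 -1.5"

```text
time_s: 23.7
eef_pos: [469.3, -31.1, 65.2]
tcp_rot: [[-0.221, -0.975, 0.001], [-0.975, 0.221, -0.003], [0.002, -0.002, -1.0]]
force: [-0.2, -1.4, 3.5]
width: 33.2
grasp_force: 59.8
```

>>> play_rows:
  series: "0 0 -2 0 0 0; 0 0 -4 0 0 0; 0 0 -8 0 0 0; 0 0 -12 0 0 0; 0 0 -12 0 0 0"

```text
time_s: 24.32
eef_pos: [469.6, -30.5, 77.8]
tcp_rot: [[-0.218, -0.976, 0.003], [-0.976, 0.218, -0.002], [0.001, -0.003, -1.0]]
force: [0.4, -0.4, -1.3]
width: 33.4
grasp_force: 59.6
```

```bash
python3 - <<'E'
from h import *
to(475,300,230,-173)
E
```

```text
t24.3 pos [469.6 -30.5  77.8] yaw -102.6 q7 119.8 w 33.4 F [ 0.4 -0.4 -1.3] ROW [-323.5   66.3 -152.8] [-4.000e-03  1.000e-03  1.229e+00] rows>=6.6
```

>>> play_rows:
  series: "0 0 -50 0 0 0; 0 0 -100 0 0 0.15; -50 3 -153 0 0 0.3; -110 7 -153 0 0 0.45; -165 11 -153 0 0 0.62; -220 15 -153 0 0 0.8; -275 18 -153 0 0 0.97; -333 22 -153 0 0 1.14; -333 22 -153 0 0 1.23; -333 22 -153 0 0 1.23; -333 22 -153 0 0 1.23; -333 22 -153 0 0 1.23"

```text
time_s: 25.82
eef_pos: [520.5, 298.2, 229.8]
tcp_rot: [[-0.993, -0.12, 0.002], [-0.12, 0.993, -0.003], [-0.002, -0.003, -1.0]]
force: [-0.9, -0.7, -0.7]
width: 33.3
grasp_force: 60.1
```

```bash
python3 - <<'E'
from h import *
to(473.6,307.8,10,-173)
snap('wrist','w7')
a=np.load('pics/w4.npz')['im'];b=np.load('pics/w7.npz')['im']
cv2.imwrite('pics/w7b.png',cv2.resize(b[0:260,200:450][...,::-1],None,fx=2,fy=2))
for P in [(399.8,231.5),(381.8,363.1),(548.7,380.9),(564.2,255.5)]: print(proj('w7',(*P,24)))
E
```

```text
t25.8 pos [520.5 298.2 229.8] yaw -173.1 q7 45.1 w 33.3 F [-0.9 -0.7 -0.7] ROW [ 45.8  15.7 219.7] [-0.003  0.002 -0.002] rows>=3.6
[265.53843253  42.86953349]
[405.384088    40.38223122]
[391.60215683 208.40223511]
[276.67481579 208.65462475]
```

View pics/w7b.png

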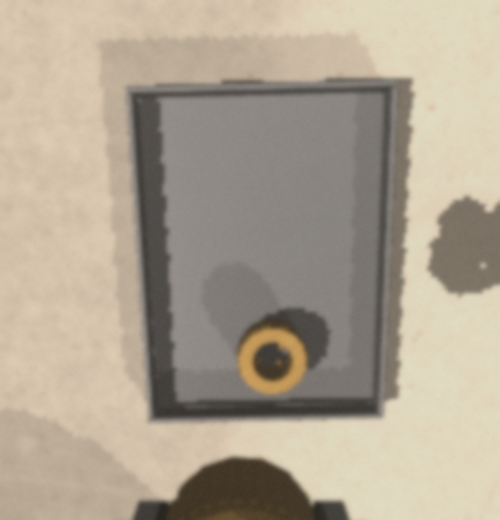

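The tray has not moved and nut a is inside it.

>>> play_rows:
  series: "20 8 40 0 0 0; 46 15.7 100 0 0 0; 46 15.7 150 0 0 0; 46 15.7 190 0 0 0; 46 15.7 210 0 0 0; 46 15.7 215 0 0 0; 46 15.7 215 0 0 0; 46 15.7 215 0 0 0"

```text
time_s: 26.88
eef_pos: [473.8, 309.7, 16.0]
tcp_rot: [[-0.993, -0.121, 0.004], [-0.121, 0.993, -0.0], [-0.004, -0.001, -1.0]]
force: [0.7, 1.1, -1.5]
width: 33.1
grasp_force: 60.1
```

>>> play_rows:
  series: "0 0 0 0 0 0; 0 0 0 0 0 0; 0 0 0 0 0 0; 0 0 0 0 0 0; 0 0 -30 0 0 0; 0 0 -90 0 0 0; 0 0 -130 0 0 0; 0 0 -150 0 0 0; 0 0 -150 0 0 0"
  claw: 56

```text
time_s: 28.0
eef_pos: [473.4, 310.2, 166.3]
tcp_rot: [[-0.993, -0.121, 0.005], [-0.121, 0.993, 0.0], [-0.005, -0.001, -1.0]]
force: [-0.3, -0.7, -0.4]
width: 56.1
grasp_force: 0.0
```

```bash
python3 - <<'E'
from h import *
to(591.7,-67.5,160,-50)
E
```

```text
t28.0 pos [473.4 310.2 166.3] yaw -173.1 q7 37.9 w 56.1 F [-0.3 -0.7 -0.4] ROW [ -71.8 -389.2    6.9] [-6.000e-03  2.000e-03 -2.148e+00] rows>=11.5
```

>>> play_rows:
  series: "-6 -35 2 0 0 0.18; -16 -90 4 0 0 0.36; -26 -140 7 0 0 0.54; -36 -195 7 0 0 0.72; -46 -250 7 0 0 0.9; -56 -305 7 0 0 1.08; -66 -360 7 0 0 1.26; -71.8 -389 7 0 0 1.44; -71.8 -389 7 0 0 1.62; -71.8 -389 7 0 0 1.8; -71.8 -389 7 0 0 1.98; -71.8 -389 7 0 0 2.16"

```text
time_s: 29.5
eef_pos: [589.9, -68.1, 156.8]
tcp_rot: [[0.456, 0.89, -0.001], [0.89, -0.456, -0.002], [-0.003, -0.0, -1.0]]
force: [-0.1, 0.7, 1.0]
width: 56.1
grasp_force: 0.0
```

>>> play_rows:
  series: "0 0 0 0 0 0.18; 0 0 0 0 0 0.36; 0 0 0 0 0 0.54; 0 0 0 0 0 0.72; 0 0 0 0 0 0.9; 0 0 0 0 0 1.08; 0 0 0 0 0 1.26; 0 0 0 0 0 1.44; 0 0 0 0 0 1.62; 0 0 0 0 0 1.8; 0 0 0 0 0 1.98; 0 0 0 0 0 1.98"

```text
time_s: 31.0
eef_pos: [590.0, -67.7, 157.1]
tcp_rot: [[0.641, -0.768, -0.001], [-0.768, -0.641, -0.003], [0.002, 0.003, -1.0]]
force: [-0.5, 0.1, 0.3]
width: 56.1
grasp_force: 0.0
```

```bash
python3 - <<'E'
from h import *
to(591.7,-67.5,58)
snap('wrist','w8')
ring('w8',(591.7,-67.5))
E
```

```text
t31.0 pos [590.  -67.7 157.1] yaw -50.1 q7 -113.4 w 56.1 F [-0.5  0.1  0.3] ROW [ 0.7 -1.7 99.1] [ 0.003 -0.002 -0.   ] rows>=1.6
[317.14151623 211.93044112] ((317.4397888183594, 211.29739379882812), (45.88901138305664, 48.18290710449219), 93.58751678466797) [591.83719884 -67.98832381]
```

>>> play_rows:
  series: "0.7 -1.4 30 0.003 -0.002 0; 0.7 -1.4 60 0.003 -0.002 0; 0.7 -1.4 80 0.003 -0.002 0; 0.7 -1.4 95 0.003 -0.002 0; 0.7 -1.4 99 0.003 -0.002 0; 0.7 -1.4 99 0.003 -0.002 0; 0.7 -1.4 99 0.003 -0.002 0; 0.7 -1.4 99 0.003 -0.002 0"

```text
time_s: 32.05
eef_pos: [593.2, -67.9, 60.5]
tcp_rot: [[0.64, -0.769, 0.005], [-0.769, -0.64, 0.001], [0.002, -0.004, -1.0]]
force: [0.2, -0.1, 0.1]
width: 55.8
grasp_force: 0.0
```

```bash
python3 - <<'E'
from h import *
to(591.7,-67.7,58)
E
```

```text
t32.0 pos [593.2 -67.9  60.5] yaw -50.2 q7 -109.0 w 55.8 F [ 0.2 -0.1  0.1] ROW [-1.1  1.   2.5] [-0.004 -0.002  0.   ] rows>=0.0
```

>>> play_rows:
  series: "-1.1 1 2.5 -0.003 -0.002 0; -1.1 1 2.5 -0.003 -0.002 0; -1.1 1 2.5 -0.003 -0.002 0; -1.1 1 2.5 -0.003 -0.002 0"

```text
time_s: 32.55
eef_pos: [591.3, -67.7, 57.3]
tcp_rot: [[0.639, -0.769, -0.0], [-0.769, -0.639, 0.001], [-0.001, -0.0, -1.0]]
force: [0.4, -0.5, 0.1]
width: 56.0
grasp_force: 0.0
```

>>> play_rows:
  series: "0 0 0 0 0 0; 0 0 0 0 0 0; 0 0 0 0 0 0; 0 0 0 0 0 0; 0 0 0 0 0 0; 0 0 0 0 0 0"
  claw: 28

```text
time_s: 33.3
eef_pos: [591.3, -67.9, 57.6]
tcp_rot: [[0.639, -0.769, -0.0], [-0.769, -0.639, 0.001], [-0.001, -0.0, -1.0]]
force: [-1.6, -1.4, 6.5]
width: 33.3
grasp_force: 59.4
```

>>> play_rows:
  series: "0 0 -0.1 0 0 -0.09; 0 0 -0.25 0 0 -0.2; 0 0 -0.49 0 0 -0.36; 0 0 -0.73 0 0 -0.54; 0 0 -0.97 0 0 -0.72; 0 0 -1.22 0 0 -0.9; 0 0 -1.46 0 0 -1.08; 0 0 -1.7 0 0 -1.26; 0 0 -1.95 0 0 -1.44; 0 0 -2.19 0 0 -1.62; 0 0 -2.43 0 0 -1.8; 0 0 -2.43 0 0 -1.8"

```text
time_s: 34.8
eef_pos: [591.4, -67.9, 59.3]
tcp_rot: [[0.606, 0.796, -0.0], [0.796, -0.606, 0.002], [0.001, -0.001, -1.0]]
force: [-0.4, -0.8, 1.1]
width: 33.3
grasp_force: 59.5
```

>>> play_rows:
  series: "0 0 -0.24 0 0 -0.18; 0 0 -0.49 0 0 -0.36; 0 0 -0.73 0 0 -0.54; 0 0 -0.97 0 0 -0.72; 0 0 -1.22 0 0 -0.9; 0 0 -1.46 0 0 -1.08; 0 0 -1.7 0 0 -1.26; 0 0 -1.95 0 0 -1.44; 0 0 -2.19 0 0 -1.62; 0 0 -2.43 0 0 -1.8; 0 0 -2.68 0 0 -1.98; 0 0 -2.92 0 0 -2.16"

```text
time_s: 36.3
eef_pos: [591.6, -67.6, 62.3]
tcp_rot: [[-0.998, 0.056, -0.0], [0.056, 0.998, 0.001], [0.0, 0.001, -1.0]]
force: [0.6, -0.4, 0.5]
width: 33.4
grasp_force: 59.6
```

```bash
python3 - <<'E'
from h import *
to(591.7,-67.7,63)
E
```

```text
t36.3 pos [591.6 -67.6  62.3] yaw 176.8 q7 58.9 w 33.4 F [ 0.6 -0.4  0.5] ROW [-0.1 -0.1 -0.7] [ 0.001 -0.    -0.   ] rows>=0.0
```

Total 3.96 rad so far, so 1.42 rad more.

>>> play_rows:
  series: "0 0 -0.24 0 0 -0.18; 0 0 -0.49 0 0 -0.36; 0 0 -0.73 0 0 -0.54; 0 0 -0.97 0 0 -0.72; 0 0 -1.22 0 0 -0.9; 0 0 -1.46 0 0 -1.08; 0 0 -1.7 0 0 -1.26; 0 0 -1.9 0 0 -1.42; 0 0 -1.9 0 0 -1.42; 0 0 -1.9 0 0 -1.42"

```text
time_s: 37.55
eef_pos: [591.4, -67.4, 64.3]
tcp_rot: [[-0.211, -0.977, -0.001], [-0.977, 0.211, 0.001], [-0.001, 0.001, -1.0]]
force: [1.0, 0.0, 0.3]
width: 33.5
grasp_force: 59.5
```

>>> play_rows:
  series: "0 0 -2 0 0 0; 0 0 -4 0 0 0; 0 0 -8 0 0 0; 0 0 -12 0 0 0; 0 0 -12 0 0 0"

```text
time_s: 38.17
eef_pos: [591.5, -67.6, 77.0]
tcp_rot: [[-0.208, -0.978, 0.0], [-0.978, 0.208, 0.001], [-0.001, -0.0, -1.0]]
force: [0.7, -0.5, -0.6]
width: 33.5
grasp_force: 59.7
```

```bash
python3 - <<'E'
from h import *
to(520,300,230,-173)
E
```

```text
t38.2 pos [591.5 -67.6  77. ] yaw -102.0 q7 127.7 w 33.5 F [ 0.7 -0.5 -0.6] ROW [-344.9  146.5 -152.6] [1.000e-03 1.000e-03 1.239e+00] rows>=6.6
```

>>> play_rows:
  series: "0 0 -50 0 0 0; 0 0 -100 0 0 0.15; -50 20 -153 0 0 0.3; -105 43 -153 0 0 0.45; -160 67 -153 0 0 0.62; -215 90 -153 0 0 0.8; -270 113 -153 0 0 0.97; -325 136 -153 0 0 1.14; -345 146.5 -153 0 0 1.24; -345 146.5 -153 0 0 1.24; -345 146.5 -153 0 0 1.24; -345 146.5 -153 0 0 1.24"

```text
time_s: 39.67
eef_pos: [521.0, 297.6, 229.5]
tcp_rot: [[-0.993, -0.118, -0.001], [-0.118, 0.993, -0.0], [0.001, -0.0, -1.0]]
force: [-0.7, 0.3, -0.2]
width: 33.4
grasp_force: 60.0
```

```bash
python3 - <<'E'
from h import *
to(424,301.5,14,-173)
snap('wrist','w9')
b=np.load('pics/w9.npz')['im']
for P in [(399.8,231.5),(381.8,363.1),(548.7,380.9),(564.2,255.5)]:
    p=proj('w9',(*P,24));print(p);cv2.circle(b,tuple(int(round(a)) for a in p),2,(255,0,0),1)
cv2.imwrite('pics/w9b.png',cv2.resize(b[0:260,0:450][...,::-1],None,fx=1.7,fy=1.7))
E
```

```text
t39.7 pos [521.  297.6 229.5] yaw -173.2 q7 41.1 w 33.4 F [-0.7  0.3 -0.2] ROW [ 95.7  15.4 215.6] [-0.    -0.001 -0.004] rows>=3.8
[265.4901182   43.01887704]
[405.29024933  40.33063062]
[391.85720435 208.3855836 ]
[276.84568164 208.90795255]
```

View pics/w9b.png

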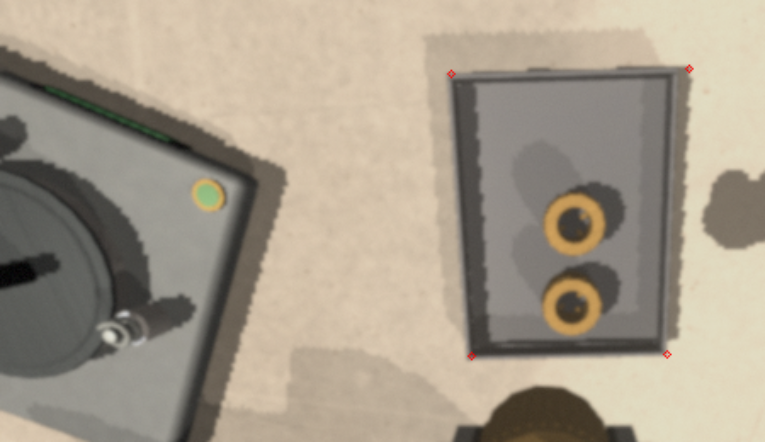

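The tray is unmoved and two nuts are in it; I'll place nut c.

>>> play_rows:
  series: "40 8 20 0 0 0; 96 15.4 60 0 0 0; 96 15.4 110 0 0 0; 96 15.4 160 0 0 0; 96 15.4 200 0 0 0; 96 15.4 214 0 0 0; 96 15.4 214 0 0 0; 96 15.4 214 0 0 0"

```text
time_s: 40.72
eef_pos: [423.7, 304.9, 17.5]
tcp_rot: [[-0.993, -0.12, 0.002], [-0.12, 0.993, 0.003], [-0.002, 0.003, -1.0]]
force: [0.4, 1.1, -0.7]
width: 33.6
grasp_force: 60.0
```

>>> play_rows:
  series: "0 0 0 0 0 0; 0 0 0 0 0 0; 0 0 0 0 0 0; 0 0 0 0 0 0; 0 0 -30 0 0 0; 0 0 -90 0 0 0; 0 0 -150 0 0 0; 0 0 -200 0 0 0; 0 0 -200 0 0 0; 0 0 -200 0 0 0"
  claw: 56

```text
time_s: 41.98
eef_pos: [422.3, 302.9, 215.2]
tcp_rot: [[-0.993, -0.121, -0.001], [-0.121, 0.993, -0.001], [0.001, -0.0, -1.0]]
force: [-0.4, -0.2, -1.3]
width: 56.0
grasp_force: 0.0
```

```bash
python3 - <<'E'
from h import *
to(541.1,-13.4,200,-74)
E
```

```text
t42.0 pos [422.3 302.9 215.2] yaw -173.1 q7 33.0 w 56.0 F [-0.4 -0.2 -1.3] ROW [ -79.7 -328.4   15.3] [ 1.000e-03 -1.000e-03 -1.729e+00] rows>=9.2
```

>>> play_rows:
  series: "-10 -40 5 0 0 0.15; -24 -95 15 0 0 0.3; -38 -150 15 0 0 0.48; -52 -210 15 0 0 0.66; -66 -270 15 0 0 0.84; -80 -328 15 0 0 1.0; -80 -328 15 0 0 1.18; -80 -328 15 0 0 1.36; -80 -328 15 0 0 1.387; -80 -328 15 0 0 1.387; -80 -328 15 0 0 1.387"

```text
time_s: 43.35
eef_pos: [541.5, -12.0, 200.1]
tcp_rot: [[-0.302, 0.953, -0.001], [0.953, 0.302, 0.001], [0.001, -0.001, -1.0]]
force: [-0.9, -0.2, -0.4]
width: 55.9
grasp_force: 0.0
```

```bash
python3 - <<'E'
from h import *
to(541.1,-13.4,58)
snap('wrist','w10')
im=np.load('pics/w10.npz')['im']
# rectify z=80 plane crop around scale
H=[]
m=(im.max(2)<45).astype(np.uint8)
p=proj('w10',(541.1,-13.4,80));print(p)
n,l,st,ce=cv2.connectedComponentsWithStats(m)
for i in range(1,n):
    if st[i,4]>150: print(st[i],ce[i])
E
```

```text
t43.4 pos [541.5 -12.  200.1] yaw 107.6 q7 3.3 w 55.9 F [-0.9 -0.2 -0.4] ROW [ -1.4  -0.6 142.1] [-0.001 -0.001  0.   ] rows>=2.3
[320.10426143 198.94725383]
[   8    0   17  122 1336] [16.20733533 58.33083832]
[598   0  38  17 443] [614.35440181   6.00902935]
[ 537  118   68   74 1800] [563.51611111 152.075     ]
[615 150  25  49 685] [629.91678832 173.34744526]
[311 165  15  50 317] [316.74132492 181.42902208]
[   34   256   573   144 30889] [320.55071385 356.51325715]
[353 335  29  24 413] [365.01452785 344.55690073]
```

View pics/w10.png

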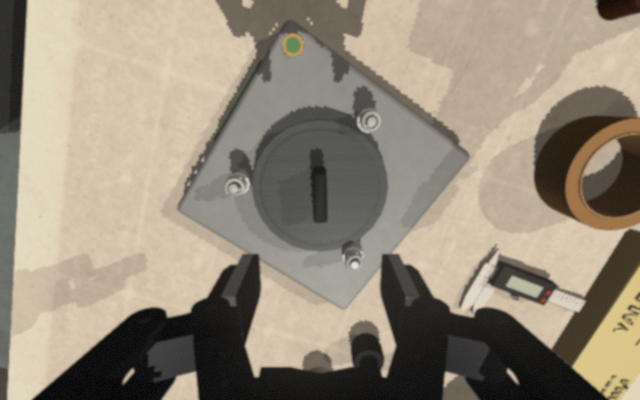

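The handle runs from (318,167) to (322,222), along the tool's x and centred. I'll descend and grip it.

>>> play_rows:
  series: "-1.4 -0.6 40 0 0 -0.03; -1.4 -0.6 90 0 0 -0.03; -1.4 -0.6 125 0 0 -0.03; -1.4 -0.6 140 0 0 -0.03; -1.4 -0.6 143 0 0 -0.03; -1.4 -0.6 143 0 0 -0.03; -1.4 -0.6 143 0 0 -0.03"
  claw: 40

```text
time_s: 44.28
eef_pos: [542.6, -13.5, 58.9]
tcp_rot: [[-0.329, 0.944, 0.002], [0.944, 0.329, 0.001], [0.0, 0.003, -1.0]]
force: [0.0, -0.7, 0.2]
width: 39.7
grasp_force: 0.0
```

```bash
python3 - <<'E'
from h import *
to(541.1,-13.4,56)
E
```

```text
t44.3 pos [542.6 -13.5  58.9] yaw 109.2 q7 -1.1 w 39.7 F [ 0.  -0.7  0.2] ROW [ 0.5 -1.4  2.9] [ 0.003 -0.    -0.   ] rows>=0.1
```

>>> play_rows:
  series: "0.5 -1.4 1.5 0 0 0; 0.5 -1.4 2 0 0 0; 0.5 -1.4 2 0 0 0; 0.5 -1.4 2 0 0 0"

```text
time_s: 44.78
eef_pos: [540.1, -13.5, 55.6]
tcp_rot: [[-0.329, 0.944, -0.0], [0.944, 0.329, 0.001], [0.001, 0.0, -1.0]]
force: [0.2, -1.1, -0.0]
width: 40.0
grasp_force: 0.0
```

>>> play_rows:
  series: "0 0 0 0 0 0; 0 0 0 0 0 0; 0 0 0 0 0 0; 0 0 0 0 0 0; 0 0 0 0 0 0; 0 0 0 0 0 0; 0 0 0 0 0 0; 0 0 0 0 0 0"
  claw: 5

```text
time_s: 45.78
eef_pos: [540.4, -13.3, 55.8]
tcp_rot: [[-0.329, 0.944, 0.0], [0.944, 0.329, 0.001], [0.001, 0.001, -1.0]]
force: [0.2, 0.8, 5.0]
width: 10.9
grasp_force: 60.8
```

```bash
python3 - <<'E'
from h import *
to(541.1,-13.4,56,163.2)
snap('wrist','w11')
im=np.load('pics/w11.npz')['im']
cv2.imwrite('pics/w11.png',im[...,::-1])
E
```

```text
t45.8 pos [540.4 -13.3  55.8] yaw 109.2 q7 -1.2 w 10.9 F [0.2 0.8 5. ] ROW [-0.3  0.6 -0.2] [ 0.001 -0.    -0.942] rows>=5.0
```

View pics/w11.png

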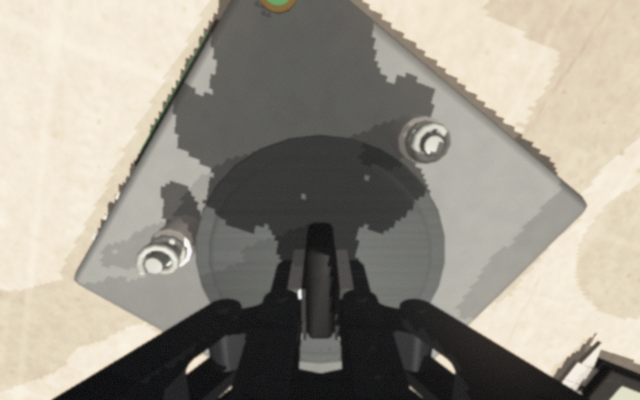

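The handle is squarely between the closed pads. Now I'll turn it anticlockwise.

>>> play_rows:
  series: "0 0.3 0 0 0 -0.1; 0 0.3 0 0 0 -0.2; 0 0.3 0 0 0 -0.3; 0 0.3 0 0 0 -0.4; 0 0.3 0 0 0 -0.5; 0 0.3 0 0 0 -0.6; 0 0.3 0 0 0 -0.7; 0 0.3 0 0 0 -0.8; 0 0.3 0 0 0 -0.88; 0 0.3 0 0 0 -0.93; 0 0.3 0 0 0 -0.94; 0 0.3 0 0 0 -0.94"

```text
time_s: 47.32
eef_pos: [540.3, -13.7, 55.8]
tcp_rot: [[-0.956, 0.293, -0.001], [0.293, 0.956, 0.001], [0.001, 0.001, -1.0]]
force: [0.7, -0.4, 4.5]
width: 11.0
grasp_force: 61.1
```

```bash
python3 - <<'E'
from h import *
s=state();print(np.round(s['ft_torque'],2))
to(541.1,-13.4,56,163.2)
snap('wrist','w12')
E
```

```text
[-0.07  0.03 -0.18]
t47.3 pos [540.3 -13.7  55.8] yaw 163.0 q7 38.2 w 11.0 F [ 0.7 -0.4  4.5] ROW [-0.7  0.5 -0.2] [ 0.001 -0.001 -0.004] rows>=0.0
```

View pics/w12.png

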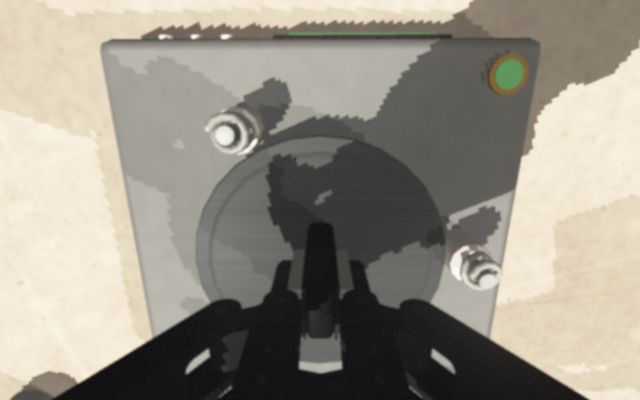

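The scale's front edge is now level in the picture, so the handle is aligned with the scale. I'll lift gently.

>>> play_rows:
  series: "0 0 -1 0 0 0; 0 0 -3 0 0 0; 0 0 -5 0 0 0; 0 0 -5 0 0 0"

```text
time_s: 47.88
eef_pos: [539.9, -13.5, 60.4]
tcp_rot: [[-0.957, 0.291, -0.001], [0.291, 0.957, 0.001], [0.002, 0.0, -1.0]]
force: [0.4, -0.3, -2.8]
width: 10.6
grasp_force: 59.7
```

```bash
python3 - <<'E'
from h import *
to(541.1,-13.4,56)
to(560,-230,150,163)
E
```

```text
t47.9 pos [539.9 -13.5  60.4] yaw 163.1 q7 38.6 w 10.6 F [ 0.4 -0.3 -2.8] ROW [-1.1  0.4  4.4] [ 0.    -0.002 -0.   ] rows>=0.1
t47.9 pos [539.9 -13.5  60.4] yaw 163.1 q7 38.6 w 10.6 F [ 0.4 -0.3 -2.8] ROW [ -82.2 -201.2  -89.8] [ 0.    -0.002  0.001] rows>=3.8
```

```bash
python3 - <<'E'
from h import *
print(ray('w1',150,300,0),ray('w1',120,180,0))
to(482,-240,140,163)
E
```

```text
[ 239.74681342 -250.40662728    0.        ] [228.97175624 -49.17761707   0.        ]
t47.9 pos [539.9 -13.5  60.4] yaw 163.1 q7 38.6 w 10.6 F [ 0.4 -0.3 -2.8] ROW [ -10.5 -233.5  -79.7] [ 0.    -0.002  0.001] rows>=4.0
```

>>> play_rows:
  series: "0 0 -15 0 0 0; 0 0 -40 0 0 0; 0 -10 -70 0 0 0; -3 -50 -80 0 0 0; -5 -95 -80 0 0 0; -8 -140 -80 0 0 0; -10 -185 -80 0 0 0; -10 -220 -80 0 0 0; -10.5 -233.5 -80 0 0 0; -10.5 -233.5 -80 0 0 0; -10.5 -233.5 -80 0 0 0"

```text
time_s: 49.25
eef_pos: [483.3, -237.4, 140.9]
tcp_rot: [[-0.958, 0.288, 0.001], [0.288, 0.958, 0.003], [-0.0, 0.003, -1.0]]
force: [0.7, 0.5, -3.0]
width: 10.6
grasp_force: 59.8
```

```bash
python3 - <<'E'
from h import *
to(482,-240,26,163)
E
```

```text
t49.2 pos [ 483.3 -237.4  140.9] yaw 163.3 q7 67.8 w 10.6 F [ 0.7  0.5 -3. ] ROW [  0.5  -3.2 114.9] [0.003 0.    0.004] rows>=1.8
```

>>> play_rows:
  series: "0 -1 30 0.003 0 0; 0 -1 60 0.003 0 0; 0 -1 85 0.003 0 0; 0 -1 102 0.003 0 0; 0 -1 110 0.003 0 0; 0 -1 114 0.003 0 0; 0 -1 114 0.003 0 0; 0 -1 114 0.003 0 0"

```text
time_s: 50.25
eef_pos: [482.5, -240.9, 27.1]
tcp_rot: [[-0.957, 0.292, 0.0], [0.292, 0.957, -0.002], [-0.001, -0.002, -1.0]]
force: [0.3, -0.1, -2.8]
width: 10.6
grasp_force: 59.8
```

```bash
python3 - <<'E'
from h import *
to(482,-240,22.5,163)
E
```

```text
t50.2 pos [ 482.5 -240.9   27.1] yaw 163.0 q7 59.7 w 10.6 F [ 0.3 -0.1 -2.8] ROW [0.8 0.7 4.6] [-0.002  0.001  0.001] rows>=0.1
```

>>> play_rows:
  series: "0 0 2 0 0 0; 0 0 3.5 0 0 0; 0 0 4.6 0 0 0; 0 0 4.6 0 0 0"

```text
time_s: 50.75
eef_pos: [482.0, -240.8, 21.9]
tcp_rot: [[-0.957, 0.291, -0.001], [0.291, 0.957, -0.002], [0.001, -0.002, -1.0]]
force: [-0.2, 0.5, -1.7]
width: 10.7
grasp_force: 60.0
```

>>> play_rows:
  series: "0 0 0 0 0 0; 0 0 0 0 0 0; 0 0 0 0 0 0; 0 0 0 0 0 0; 0 0 -20 0 0 0; 0 0 -60 0 0 0; 0 0 -110 0 0 0; 0 0 -160 0 0 0; 0 0 -190 0 0 0; 0 0 -190 0 0 0"
  claw: 40

```text
time_s: 52.0
eef_pos: [483.8, -240.5, 214.3]
tcp_rot: [[-0.957, 0.292, 0.004], [0.292, 0.957, -0.004], [-0.005, -0.003, -1.0]]
force: [0.4, 1.0, -1.4]
width: 40.0
grasp_force: 0.0
```

```bash
python3 - <<'E'
from h import *
to(600,-250,200,163)
snap('wrist','w13')
E
```

```text
t52.0 pos [ 483.8 -240.5  214.3] yaw 163.0 q7 71.9 w 40.0 F [ 0.4  1.  -1.4] ROW [-113.9   24.9   14.8] [-0.003  0.005  0.001] rows>=1.9
```

View pics/w13.png

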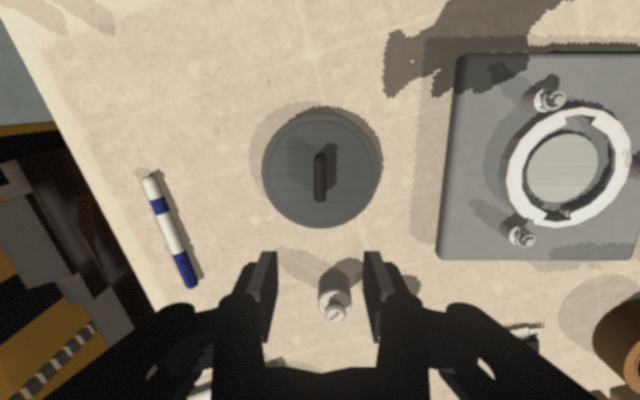

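The cover lies flat with its handle up. The marker at (170,230) is clear of it. The large weight's knob is at (335,315) and the pan shows at (562,168).

```bash
python3 - <<'E'
from h import *
np.set_printoptions(precision=1,suppress=True)
print(ray('w13',335,315,62),ray('w13',562,168,38),ray('w13',569,167,46), proj('w13',(541.1,-13.4,46)),proj('w13',(541.1,-13.4,38)))
to(619,-261,130)
E
```

```text
[ 619.3 -265.9   62. ] [539.7 -13.3  38. ] [537.4 -12.   46. ] [567.8 171.2] [562.  169.4]
t52.0 pos [ 482.4 -240.5  212.5] yaw 163.0 q7 71.9 w 40.0 F [-0.9  0.1 -0.2] ROW [-136.5   20.5   82.5] [-0.  0. -0.] rows>=2.6
```

>>> play_rows:
  series: "-30 4 10 0 0 0; -75 9 30 0 0 0; -115 14 55 0 0 0; -137 18 75 0 0 0; -137 18 75 0 0 0; -137 18 75 0 0 0; -137 18 75 0 0 0"
  claw: 62

```text
time_s: 52.92
eef_pos: [617.9, -263.5, 137.5]
tcp_rot: [[-0.957, 0.292, -0.001], [0.292, 0.957, -0.003], [0.0, -0.003, -1.0]]
force: [0.5, 0.2, -0.2]
width: 61.9
grasp_force: 0.0
```

```bash
python3 - <<'E'
from h import *
to(619.5,-263.5,60)
snap('wrist','w14')
im=np.load('pics/w14.npz')['im']
p=proj('w14',(619.5,-263.5,62));print(p,proj('w14',(619.5,-263.5,0)))
cv2.circle(im,(int(p[0]),int(p[1])),1,(255,0,0),-1)
cv2.imwrite('pics/w14.png',cv2.resize(im[130:330,200:440][...,::-1],None,fx=3,fy=3,interpolation=cv2.INTER_CUBIC))
E
```

```text
t52.9 pos [ 617.9 -263.5  137.5] yaw 163.0 q7 69.5 w 61.9 F [ 0.5  0.2 -0.2] ROW [-1.5  0.6 77.5] [-0.003 -0.     0.   ] rows>=1.2
[320.75544251 217.74299284] [320.78487151 193.68613835]
```

View pics/w14.png

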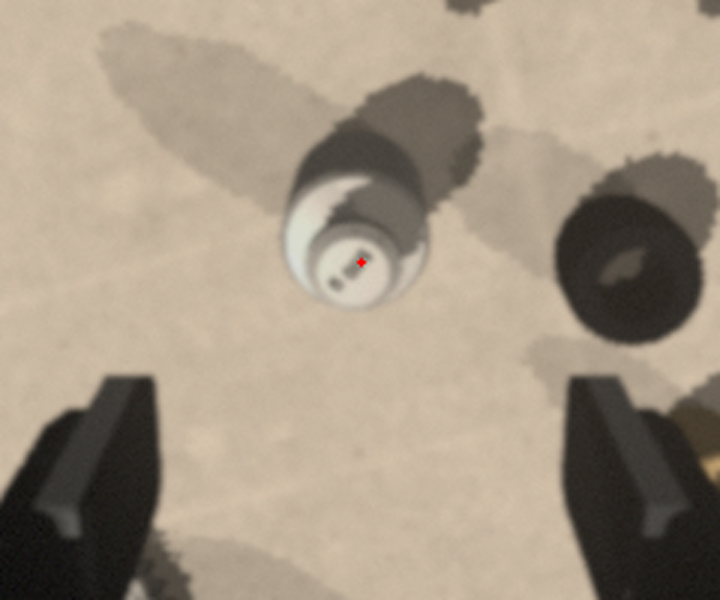

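The knob centre is at about crop (353,271), which is pixel (318,221). The black nut is at pixel (410,220), on the right finger's side, so I'll check the clearance.

```bash
python3 - <<'E'
from h import *
np.set_printoptions(precision=1,suppress=True)
w=ray('w14',317.9,220.3,62);n=ray('w14',410,219,30);print(w,n,n-w)
s=state();R=np.array(s['tcp_rot']);print(R.T@(n-w))
to(w[0],w[1],60)
to(w[0],w[1],60,163-30)
E
```

```text
[ 620.7 -266.    62. ] [ 652.2 -199.2   30. ] [ 31.4  66.8 -32. ]
[-10.6  73.1  31.8]
t53.0 pos [ 618.1 -263.6  137.7] yaw 163.0 q7 69.5 w 62.0 F [0.5 0.8 1.3] ROW [-3.2 -1.3 77.7] [-0.  0. -0.] rows>=1.2
t53.0 pos [ 618.1 -263.6  137.7] yaw 163.0 q7 69.5 w 62.0 F [0.5 0.8 1.3] ROW [-3.2 -1.3 77.7] [-0.   0.   0.5] rows>=2.8
```

>>> play_rows:
  series: "-2.8 -1 30 -0.003 0 0; -2.8 -1 60 -0.003 0 0; -2.8 -1 90 -0.003 0 0; -2.8 -1 110 -0.003 0 0; -2.8 -1 120 -0.003 0 0; -2.8 -1 125 -0.003 0 0; -2.8 -1 125 -0.003 0 0; -2.8 -1 125 -0.003 0 0"
  claw: 54

```text
time_s: 53.98
eef_pos: [621.4, -265.3, 12.7]
tcp_rot: [[-0.957, 0.292, 0.001], [0.292, 0.957, 0.001], [-0.001, 0.001, -1.0]]
force: [-0.1, 0.3, 0.1]
width: 53.9
grasp_force: 0.0
```

```bash
python3 - <<'E'
from h import *
to(620.5,-265.5,11.5,163)
E
```

```text
t54.0 pos [ 621.4 -265.3   12.7] yaw 163.0 q7 65.3 w 53.9 F [-0.1  0.3  0.1] ROW [ 0.8 -0.4  1.2] [0.001 0.001 0.001] rows>=0.0
```

>>> play_rows:
  series: "0.8 -0.4 1.2 0 0 0; 0.8 -0.4 1.2 0 0 0; 0.8 -0.4 1.2 0 0 0; 0.8 -0.4 1.2 0 0 0; 0.8 -0.4 1.2 0 0 0; 0.8 -0.4 1.2 0 0 0; 0.8 -0.4 1.2 0 0 0"
  claw: 25

```text
time_s: 54.85
eef_pos: [620.4, -265.8, 11.6]
tcp_rot: [[-0.956, 0.292, 0.001], [0.292, 0.956, 0.0], [-0.001, 0.0, -1.0]]
force: [-1.4, -0.1, 5.1]
width: 34.7
grasp_force: 60.1
```

>>> play_rows:
  series: "0 0 -4 0 0 0; 0 0 -15 0 0 0; 0 0 -40 0 0 0; 0 0 -80 0 0 0; 0 0 -110 0 0 0; 0 0 -110 0 0 0; 0 0 -110 0 0 0"

```text
time_s: 55.72
eef_pos: [618.3, -265.4, 118.6]
tcp_rot: [[-0.957, 0.291, -0.004], [0.291, 0.957, 0.002], [0.004, 0.0, -1.0]]
force: [0.3, -0.8, -6.6]
width: 34.9
grasp_force: 60.4
```

```bash
python3 - <<'E'
from h import *
np.set_printoptions(precision=1,suppress=True)
snap('wrist','w15')
im=np.load('pics/w15.npz')['im']
s=state();p=np.array(s['eef_pos']);q=proj('w15',p+[0,0,50.5]);print(q)
g=im[int(q[1])-45:int(q[1])+45,int(q[0])-60:int(q[0])+60]
# knob: bright circle
c=cv2.HoughCircles(cv2.cvtColor(g,cv2.COLOR_RGB2GRAY),cv2.HOUGH_GRADIENT,1,20,param1=80,param2=15,minRadius=10,maxRadius=45);print(c)
to(540.8,-13.4,122,163)
E
```

```text
[319.5 339.8]
[[[61.5 37.5 30.8]
  [52.5 14.5 35.4]
  [97.5 54.5 16.8]
  [44.5 48.5 11.4]]]
t55.8 pos [ 618.1 -265.4  118. ] yaw 163.1 q7 69.3 w 34.8 F [ 0.   0.6 -5.1] ROW [147.3 218.6  -3.1] [ 0. -0.  0.] rows>=4.2
```

>>> play_rows:
  series: "20 30 -3 0 0 0; 50 75 -3 0 0 0; 80 120 -3 0 0 0; 110 164 -3 0 0 0; 135 200 -3 0 0 0; 147 218.6 -3 0 0 0; 147 218.6 -3 0 0 0; 147 218.6 -3 0 0 0; 147 218.6 -3 0 0 0"

```text
time_s: 56.9
eef_pos: [543.0, -15.4, 123.1]
tcp_rot: [[-0.956, 0.294, -0.001], [0.294, 0.956, 0.0], [0.001, -0.0, -1.0]]
force: [0.4, 0.2, -4.4]
width: 34.2
grasp_force: 60.6
```

```bash
python3 - <<'E'
from h import *
to(540.8,-13.4,54,163)
E
```

```text
t56.9 pos [543.  -15.4 123.1] yaw 162.9 q7 42.5 w 34.2 F [ 0.4  0.2 -4.4] ROW [ 2.6  1.3 69.1] [-0.    -0.001 -0.002] rows>=1.1
```

>>> play_rows:
  series: "2 1 25 0 0 0; 2 1 45 0 0 0; 2 1 58 0 0 0; 2 1 64 0 0 0; 2 1 67 0 0 0; 2 1 67 0 0 0; 2 1 67 0 0 0"

```text
time_s: 57.78
eef_pos: [541.7, -11.8, 57.3]
tcp_rot: [[-0.957, 0.291, 0.001], [0.291, 0.957, 0.001], [-0.0, 0.001, -1.0]]
force: [-0.2, 0.1, -5.3]
width: 34.7
grasp_force: 60.6
```

```bash
python3 - <<'E'
from h import *
s=state();print(s['grasp_force'],np.round(s['ft_torque'],2))
to(540.8,-13.4,50,163)
E
```

```text
60.58455290738493 [-0.01  0.   -0.07]
t57.8 pos [541.7 -11.8  57.3] yaw 163.1 q7 37.8 w 34.7 F [-0.2  0.1 -5.3] ROW [ 0.4 -1.8  7.3] [0.001 0.    0.001] rows>=0.1
```

>>> play_rows:
  series: "0.4 -1.8 2 0 0 0; 0.4 -1.8 4 0 0 0; 0.4 -1.8 5.5 0 0 0; 0.4 -1.8 6.5 0 0 0; 0.4 -1.8 7 0 0 0; 0.4 -1.8 7 0 0 0; 0.4 -1.8 7 0 0 0"

```text
time_s: 58.65
eef_pos: [540.4, -13.5, 49.8]
tcp_rot: [[-0.957, 0.291, -0.0], [0.291, 0.957, 0.001], [0.001, 0.001, -1.0]]
force: [-0.1, -1.0, -5.4]
width: 34.6
grasp_force: 60.6
```

>>> play_rows:
  series: "0 0 0.7 0 0 0; 0 0 1.2 0 0 0; 0 0 1.2 0 0 0; 0 0 1.2 0 0 0"

```text
time_s: 59.15
eef_pos: [540.5, -13.5, 49.5]
tcp_rot: [[-0.957, 0.291, 0.0], [0.291, 0.957, 0.0], [-0.0, 0.0, -1.0]]
force: [-2.8, -1.3, 4.9]
width: 34.5
grasp_force: 61.6
```

Contact is made (force went from −5.4 to +4.9 N), so I'll release and rise.

>>> play_rows:
  series: "0 0 -0.3 0 0 0; 0 0 -0.3 0 0 0; 0 0 -0.3 0 0 0; 0 0 -0.3 0 0 0; 0 0 -0.3 0 0 0; 0 0 -15 0 0 0; 0 0 -40 0 0 0; 0 0 -80 0 0 0; 0 0 -130 0 0 0; 0 0 -160 0 0 0; 0 0 -160 0 0 0; 0 0 -160 0 0 0"
  claw: 56

```text
time_s: 60.65
eef_pos: [539.8, -14.0, 208.3]
tcp_rot: [[-0.957, 0.291, -0.001], [0.291, 0.957, 0.0], [0.002, 0.0, -1.0]]
force: [0.3, -0.4, -0.1]
width: 56.0
grasp_force: 0.0
```

```bash
python3 - <<'E'
from h import *
np.set_printoptions(precision=1,suppress=True)
to(540.8,-13.4,230)
snap('wrist','w16');snap('side','s16')
p=proj('w16',(541.1,-13.4,100));im=np.load('pics/w16.npz')['im']
u,v=[int(a) for a in p];print(p,proj('w16',(541.1,-13.4,38)))
g=cv2.cvtColor(im,cv2.COLOR_RGB2GRAY)
print(cv2.HoughCircles(cv2.medianBlur(g,3)[v-60:v+60,u-60:u+60],cv2.HOUGH_GRADIENT,1,10,param1=100,param2=14,minRadius=8,maxRadius=60)[0][:6]+[u-60,v-60,0])
# tray moved? compare side pictures
a=np.load('pics/side0.npz')['im'].astype(int);b=np.load('pics/s16.npz')['im'].astype(int)
d=(abs(a-b).max(2)>50).astype(np.uint8);n,l,st,ce=cv2.connectedComponentsWithStats(cv2.dilate(d,np.ones((3,3))))
for i in range(1,n):
    if st[i,4]>40 and ce[i][0]<480: print(st[i],ce[i])
for P in [(399.8,231.5),(381.8,363.1),(548.7,380.9),(564.2,255.5)]:print(proj('s16',(*P,24)))
E
```

```text
t60.6 pos [539.8 -14.  208.3] yaw 163.1 q7 47.5 w 56.0 F [ 0.3 -0.4 -0.1] ROW [ -0.8   0.9 -21.7] [ 0. -0. -0.] rows>=0.3
[321.1 203.4] [320.9 184.4]
[[330.5 192.5  47.2]
 [321.5 184.5  35.7]
 [307.5 179.5  47.2]
 [337.5 175.5  42.7]
 [341.5 189.5  38.5]
 [319.5 174.5  29.3]]
[ 327    0  112  141 5030] [368.2  57.2]
[345 142  10   7  54] [349.2 145. ]
[ 319  154   58   93 2696] [347.4 202.8]
[308 171  16  23 269] [315.6 182.8]
[362 234  12  16 130] [368.4 240.1]
[ 360  247  115   76 3537] [415.5 288.5]
[339 254  12   6  57] [344.5 256.7]
[374 299  20  26 418] [383.3 311.5]
[354 301  20  26 417] [362.9 313.9]
[405.5 281.5]
[426.6 325. ]
[353.8 334.1]
[342.  290.6]
```

```bash
python3 - <<'E'
from h import *
np.set_printoptions(precision=1,suppress=True)
im=np.load('pics/w16.npz')['im'];g=cv2.cvtColor(im,cv2.COLOR_RGB2GRAY)[184-22:184+46,321-34:321+34]
for r in g[::3]: print(' '.join('%3d'%x for x in r[::3]))
b=np.load('pics/s16.npz')['im']
print(proj('s16',(541.1,-13.4,38)),proj('s16',(541.1,-13.4,100)),proj('s16',(482,-240,46)))
u,v=[int(a) for a in proj('s16',(541.1,-13.4,69))]
for r in cv2.cvtColor(b,cv2.COLOR_RGB2GRAY)[v-20:v+22:2,u-16:u+17:2]: print(' '.join('%3d'%x for x in r))
E
```

```text
130 136 136 171 170 170 169 167 162 138  97  78  82  93  97  95  95  94  92  94  87  66  66
133 136 169 172 172 170 170 166 151  87  69  71  70  71  85  94  95  94  91  95  92  89  66
132 159 171 170 168 168 164 127  76  70  71  71  69  71  69  74  90  93  94  92  92  92  75
135 173 173 173 171 168 130  73  71  72  71  71  68  67  69  70  74  91  94  93  92  91  82
151 174 171 170 169 156  83  70  75  78  87  81  84  77  74  70  74  86  93  92  93  92  92
166 176 175 173 172 129  73  90 115 142 167 183 170 119  96  85  76  78  93  95  94  94  95
172 176 176 173 171 104 105 151 187 191 184 160 126 110 110 104  94  79  88  95  94  95 114
172 176 174 174 164 108 164 204 199 193 127 106 108 109 110 108 107  94  87  93 103 157 169
178 184 177 174 160 151 210 211 205 173  92  95 103 107 109 110 108 106  91 105 148 172 171
165 193 187 179 161 197 218 214 203 121  94 102 101  91 101 111 113 112 103 148 171 170 163
135 195 196 195 169 216 221 215 150 135 139 138 132 119 112 105 110 111 119 168 176 173 163
 96 192 197 197 177 220 222 181 150 160 195 206 199 171 133 116 110 116 159 172 179 177 
[... 1785 characters left out ...]
 138 183 203 186 154
194 174 160 110  79  88 112 122 121 110  95  78  76 103 159 208 209
178  92  76  74 121 140 109 112 111 103  91  83  94  74  93 182 223
174 107  70 131 176 166 114 114 109 106  91  94 145 137  95 139 203
224 197 125 168 184 172 119 115 111 102  92  93 151 163 134 119 143
222 227 177 166 183 175 124 113 108 101  91  82 126 166 135 138 155
184 226 222 186 172 180 161 115  98  94  85  87  93 125 173 208 201
134 183 222 225 199 187 175 154 115 106 111 133 156 189 226 219 163
131 120 157 197 217 188 160 190 211 208 214 217 223 219 195 139  94
146 120 119 130 159 142 133 163 193 187 200 191 163 136 105  84  75
148 141 122 118 153 126  96  95 102 100 106 112 101 100  86  74  83
```

The knob centre reads about (320,204) against a predicted (321,203), so the weight is upright and centred on the pan. I'm handing in.

```bash
python3 -c "
from h import *
print(close_job())"
```

```text
the job is handed in; nothing more can be done
None
```

The job is handed in, with no verdict returned: all three nuts are in the tray, the cover lies flat on the table with its handle up, and the larger check weight stands centred on the pan.

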